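Set and lock the polariser mount

TASK

The polariser mount lies flat on the optical table. With a fingertip against the side of the dial's upright vane, push the dial round until its white index line meets, end to end, the one long line on the surrounding scale; then press the lock plunger beside the dial all the way down, leaving the dial where you set it. Only push: do not pinch the vane between the fingers or lift the dial (it just rests in its seat), and leave the other things on the table alone.

Things in the scene. Friction and masses are not known exactly. Their poses are not given: they have to be found in the camera images.
- stage: Fixed dark grey mount, a disc 200 mm across with a lug to its -y side. Origin: on the dial's axis, at table height; z up, along the axis. On it sit a fixed white scale disc (190 mm across, top at 38 mm above the table) and, raised in its middle, the black dial (140 mm across, top at 42 mm). On the lug at (0, -124 mm) stands a black block 36 mm square, top at 48 mm, which carries the plunger.
- dial (a joint): Turn of the dial about the stage's vertical axis, rad, growing counter-clockwise seen from above, stops at -2.4 and 2.4; at 0 the index line and the vane lie on the stage's +x side. At the start the index line is always clockwise of the long scale line, so the dial must go counter-clockwise, by 0.4 to 2.4 rad. Friction of about 0.09 N m (2 to 3 N at the vane) stops it as soon as the push stops; it does not spring back.
- dial_lift (a joint): How far the dial has been lifted from its seat, m; 0 is seated. Held down only by its weight, 4 to 7 N.
- index_line (a point): Outer end of the dial's index line (white, 4 mm wide, 16 mm long, radial, on the black dial's top), at the dial's rim, 70 mm from the axis, 42 mm above the table.
- target_line (a point): Inner end of the only long line on the white scale (black, 4 mm wide, 24 mm long, radial, running the full width from the dial's rim to the scale's outer edge), 70 mm from the axis, 38 mm above the table. All other scale lines are short (8 mm), thin, and lie at the outer edge only, one every 10 degrees. The scale does not move.
- vane_mid (a point): Centre of the vane: an upright aluminium plate on the dial, radial, in line with the index line, reaching from 26 to 52 mm from the axis, 12 mm thick, standing from the dial's top (42 mm) to 77 mm above the table. This point is 39 mm from the axis, 59 mm above the table. The dial's top is otherwise flat and clear.
- vane_cw_face: Clockwise half of the vane, with the flat side face that is pushed to turn the dial counter-clockwise (face 6 mm from the vane's middle plane). Origin: on the dial's axis at table height.
- vane_ccw_face: The other half, with the opposite side face, pushed to turn the dial clockwise. Pressing both faces at once counts as pinching. Origin: on the dial's axis at table height.
- plunger (a joint): Lock plunger, m pressed down: 0 is up, 0.008 fully down. It resists with about 3 N all the way, then meets a hard stop, and stays where it is left. Pressed, it is the sign that the mount is locked; the dial can still be knocked out of line.
- plunger_top (a point): Centre of the top of the plunger's aluminium cap, 24 mm across, 64 mm above the table when up, 56 mm when down. 124 mm from the dial's axis.
- lens_tube: Bystander: loose black lens tube standing on end, 43 mm across, 45 mm high. Origin: centre of its underside.
- post: Bystander: loose steel optical post, 13 mm across on a 32 mm foot, 70 mm high. Origin: centre of its underside.
- carton: Bystander: loose small pale paper-board box 60 x 100 x 32 mm. Origin: centre of its underside.
Things that resemble listed ones, but are neither listed nor needed, are in the scene too. Of the things that look like the stage, the largest one is meant.

How it is judged:
On the way, in this order (a step that is already met when the one before it is completed fails the run):
1. the dial's index line is at the long scale line (within 4 mm at the rim), at rest, before the plunger is down (horizontal distance between index_line and target_line below 0.004 m and velocity of joint dial between -0.05 and 0.05 rad/s and value of joint dial_lift below 0.002 m and not (value of joint plunger above 0.0065 m)), for 0.3 s.
2. the plunger is then pressed down (value of joint plunger above 0.0065 m), for 0.1 s.
At the end, for the whole second after the job is handed in: The index line's end is within 4 mm (one line width) of the long scale line's end, the dial is at rest and seated (lifted less than 2 mm), and the plunger is at least 6.5 mm down of its 8 mm (horizontal distance between index_line and target_line below 0.004 m and velocity of joint dial between -0.05 and 0.05 rad/s and value of joint dial_lift below 0.002 m and value of joint plunger above 0.0065 m); the robot touches nothing.
It fails at once if the dial is lifted from its seat by more than 4 mm (value of joint dial_lift above 0.004 m).
It fails at once if the vane is pinched: both side faces pressed at once with over 1 N (contact force between the fingers and vane_cw_face above 1 N and contact force between the fingers and vane_ccw_face above 1 N).
It fails at once if the lens tube, the post or the carton is moved by more than 15 mm (distance of any of lens_tube, post, carton from where it was at the start of the episode above 0.015 m).
It also fails if it takes over 54 s, if anything falls off the work surface, if the arm or the gripper's body presses on something with over 40 N, if the wrist force passes 120 N, or if a joint passes its speed limit or range.

ROBOT

A 7-joint arm with a two-finger parallel gripper is mounted at the origin on the work surface. World frame = base frame: x ahead of the robot, y to its left, z up, the work surface at z = 0. Lengths are in m, angles in rad, forces in N, time in s.
With the tool pointing down it reaches from about 0.4 to 0.875 m from the base axis. Payload 19.3 kg.
Tool frame: the origin (TCP) lies on the mounting face of the last link; the fingertips stand 173 mm ahead of it and the grasp point (between the pads) lies 155 mm ahead of it; z points along the fingers, y is the direction in which the jaws open and shut (so a half turn about z gives the same grasp; the last joint's range is limited). The gripper opens to 85 mm and grips with 20 to 120 N. Pads are 22 mm wide; open, the fingers measure 114 mm over their backs; the gripper's body (76 mm by 85 mm) begins 54 mm behind the grasp point. The pads swing forward as they close: fully open they stand 13 mm farther back than shut.
Start: joints at [1.151, 0.521, -0.036, 1.599, 0.021, 1.021, -0.113], TCP at [0.214, -0.587, 0.405] pointing down, gripper open.
Joint ranges: [-2.91, 2.91], [-0.3, 2.13], [-1.5, 1.42], [0.17, 2.43], [-1.26, 4.41], [0.16, 1.93], [-2.52, 2.52]. Speed limits (rad/s): [1.89, 1.89, 2.39, 2.39, 3.01, 3.01, 3.01].

INTERFACE

Orientations are given as a rotation vector (axis times angle).
In Python, from bench import get_state, grab_frame, camera_info, finish_job gives the robot as it stands.
- The arm moves only by the shell command python3 -m crank 'ROWS' [OPENING]. ROWS is JSON, a list that holds one entry, the list of rows, each a list of 6 numbers: the shift along the tool's x, y, z in m, then the turn, a rotation vector about the tool's x, y, z in rad. A call has 1 to 8 rows; each row is the pose to reach, as a shift and turn from the pose commanded when the call began, along the tool's axes at that moment; what a row does not reach only later rows make up. A row lasts 1/12 s, in which the tool goes at most 41.7 mm and 7.16 degrees, less where a joint would pass 70% of its speed; a pose out of reach is approached as far as the arm can. A call with a gripper value outside its range is refused whole. OPENING is the finger opening in m, from 0 to 0.0854, set as the call begins (- or left out, the last holds). The fingers move at their own pace and stop on an object; the grip force is fixed at half the most. Time passes only in rows, so rows that repeat a pose let the fingers close. It gives the time, the measured TCP pose, the force and the opening at its end, in the units of the state.
- get_state(): the state, without advancing time (a new reading comes with each control period).
- grab_frame(name): name is "scene" or "top" or "wrist"; returns the picture (384x512x3 uint8, red, green, blue); there is no depth.
- camera_info(name): a dict with "vfov" (degrees; the focal length in pixels is half the picture's height over the tangent of half this angle, whatever the lens; pixels are square), "cx", "cy" (the principal point, pixels), "world_from_camera" (4x4, takes a point from camera to world coordinates). Camera axes: x right, y up, looking along -z (the intrinsics and any distortion apply to the point x, -y, -z); pixel columns grow to the right and rows downward; lengths in m; the calibration is good to about 2 mm. A picture is of the moment at which its call begins: read the wrist's pose just before it. camera_info takes no time and is no camera call; for the wrist camera it gives the pose at the moment of the call.
- finish_job(): hands the job in, once; it reports no verdict.
The state is a dict: "time": time; "joint_pos": joint angles; "joint_velocities": joint speeds; "effort": joint torques, N m; "ee_pos": TCP position; "tool_rot": TCP orientation; "force": force on the tool from outside, world axes, zero at the start; "ft_torque": the same for the moment, N m; "grip_width": finger opening in m.
Only numpy, scipy, OpenCV 4.12 (cv2) and the standard library are available. Lean on these libraries where they do the work, as an engineer would, in place of code of your own. Each camera call takes 0.05 s, during which the arm holds its last target.

## Working session

There is one attempt and no reset: what is moved stays moved. The work goes in short steps, Python scripts to look and compute and a shell command to move; the robot and the scene stay as the last step left them, time stands still between calls to the robot, and variables do not carry over. Pictures are saved under pics/ and viewed, and the job is handed in when it is done.

```bash
mkdir -p pics; ls; python3 - <<'E'
from bench import *
import cv2
s=get_state();print(s)
for n in("top","scene","wrist"):
    c=camera_info(n);print(n,c)
    f=grab_frame(n);cv2.imwrite(f"pics/{n}0.png",f[:,:,::-1])
E
```

```text
pics
{'time': 0.0, 'joint_pos': array([ 1.15082428,  0.52199709, -0.03632086,  1.59998717,  0.0212095 ,
        1.02113446, -0.11282394]), 'joint_velocities': array([-0.0004578 , -0.00071412, -0.00103633,  0.00102568,  0.00078547,
        0.00137918, -0.00085179]), 'effort': array([-8.81928245e-04, -9.27120137e+01,  1.97953865e+00, -3.69940102e+01,
        1.77889882e-02,  8.12871032e-03,  4.17853741e-06]), 'ee_pos': array([ 0.21410277, -0.5870333 ,  0.40414371]), 'tool_rot': array([-3.09259510e+00, -5.46378157e-01,  4.55802840e-04]), 'force': array([0.48335318, 0.7775343 , 0.2098491 ]), 'ft_torque': array([-0.01834392, -0.02938434,  0.01184755]), 'grip_width': 0.08544004174148884}
top {'vfov': 43.51223606819328, 'cx': 259.49418276343437, 'cy': 198.28903217092642, 'world_from_camera': array([[-0.02854264,  0.99809727, -0.05465491,  0.52682625],
       [-0.99937159, -0.0296433 , -0.0194346 ,  0.06500013],
       [-0.02101778,  0.05406585,  0.99831615,  1.18551706],
       [ 0.        ,  0.        ,  0.        ,  1.        ]])}
scene {'vfov': 56.48042490964136, 'cx': 258.82059128613906, 'cy': 192.7502561916433, 'world_from_camera': array([[-0.25973935, -0.6742307 ,  0.69133814,  1.09783539],
       [ 0.96558263, -0.17122874,  0.19578282,  0.23085851],
       [-0.01362582,  0.7183966 ,  0.69550029,  0.57157099],
       [ 0.        ,  0.        ,  0.        ,  1.        ]])}
wrist {'vfov': 62.87736142629605, 'cx': 251.69917572894744, 'cy': 192.35653425660715, 'world_from_camera': array([[ 3.41779452e-01,  8.94275053e-01,  2.88892603e-01,
         2.88920974e-01],
       [-9.39779757e-01,  3.25525228e-01,  1.04150536e-01,
        -5.58830774e-01],
       [-9.02604450e-04, -3.07091933e-01,  9.51679426e-01,
         3.72960461e-01],
       [ 0.00000000e+00,  0.00000000e+00,  0.00000000e+00,
         1.00000000e+00]])}
```

View pics/top0.png

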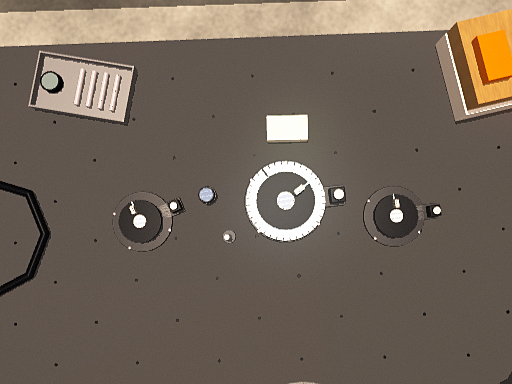

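View pics/scene0.png

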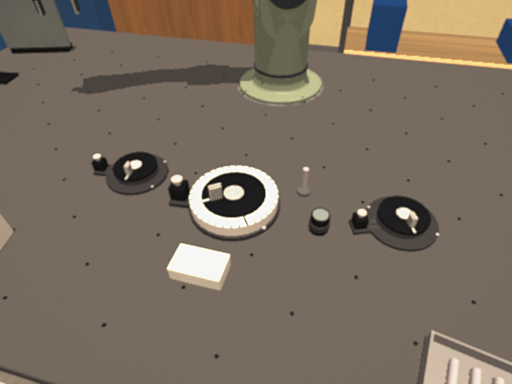

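View pics/wrist0.png

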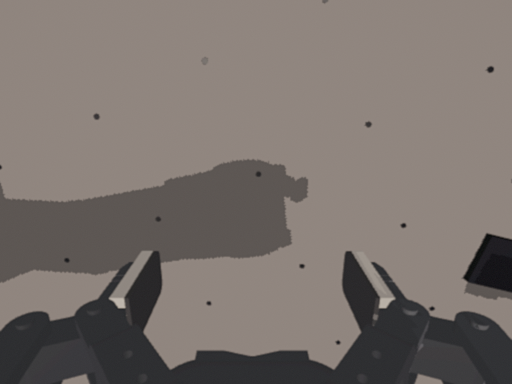

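The stage is the one with the white scale disc at about (285,200) in the top view. It is the largest; the two look-alikes at (140,221) and (396,215) have no white scale. Next I'll check it in a close crop and measure it.

```bash
cat > h.py <<'E'
import numpy as np, cv2
from bench import *
def cam(n):
    c=camera_info(n); f=192/np.tan(np.radians(c["vfov"]/2)); return c,f
def proj(n,P,c=None,f=None):
    if c is None: c,f=cam(n)
    T=np.linalg.inv(c["world_from_camera"]); p=np.atleast_2d(P)@T[:3,:3].T+T[:3,3]
    return np.c_[c["cx"]+f*p[:,0]/-p[:,2], c["cy"]-f*p[:,1]/-p[:,2]]
def unproj(n,uv,z,c=None,f=None):
    if c is None: c,f=cam(n)
    uv=np.atleast_2d(uv).astype(float); T=c["world_from_camera"]
    d=np.c_[(uv[:,0]-c["cx"])/f,-(uv[:,1]-c["cy"])/f,-np.ones(len(uv))]@T[:3,:3].T
    t=(z-T[2,3])/d[:,2]; return T[:3,3]+d*t[:,None]
def crop(img,x0,y0,w,h,k,fn):
    cv2.imwrite(fn,cv2.resize(img[y0:y0+h,x0:x0+w,::-1],None,fx=k,fy=k,interpolation=cv2.INTER_CUBIC))
E
python3 - <<'E'
from h import *
t=cv2.imread("pics/top0.png")[:,:,::-1]; crop(t,235,145,120,105,6,"pics/topc.png")
s=cv2.imread("pics/scene0.png")[:,:,::-1]; crop(s,150,150,200,140,4,"pics/scenec.png")
# white scale fit
g=t.min(2); m=(g>150).astype(np.uint8); m[:,:240]=0;m[:,329:]=0;m[:157]=0;m[245:]=0
ys,xs=np.nonzero(m); h=cv2.convexHull(np.c_[xs,ys].astype(np.int32)); e=cv2.fitEllipse(h); print(e)
print("stage",unproj("top",e[0],.038), "edges",unproj("top",[[e[0][0]-e[1][0]/2,e[0][1]],[e[0][0]+e[1][0]/2,e[0][1]]],.038))
print("plunger",unproj("top",[338.5,194],.064))
print("tube, post, carton",unproj("top",[[207,195]],.045),unproj("top",[[229,237]],.07),unproj("top",[[287,128]],.032))
E
```

```text
((285.1072998046875, 200.5105438232422), (79.87960815429688, 80.24067687988281), 116.35884857177734)
stage [[0.5825289  0.02639302 0.038     ]] edges [[ 0.58535099  0.12172588  0.038     ]
 [ 0.57971665 -0.06860764  0.038     ]]
plunger [[ 0.59276041 -0.09734912  0.064     ]]
tube, post, carton [[0.60081695 0.2119394  0.045     ]] [[0.50026122 0.15987535 0.07      ]] [[0.75813597 0.01610476 0.032     ]]
```

View pics/topc.png

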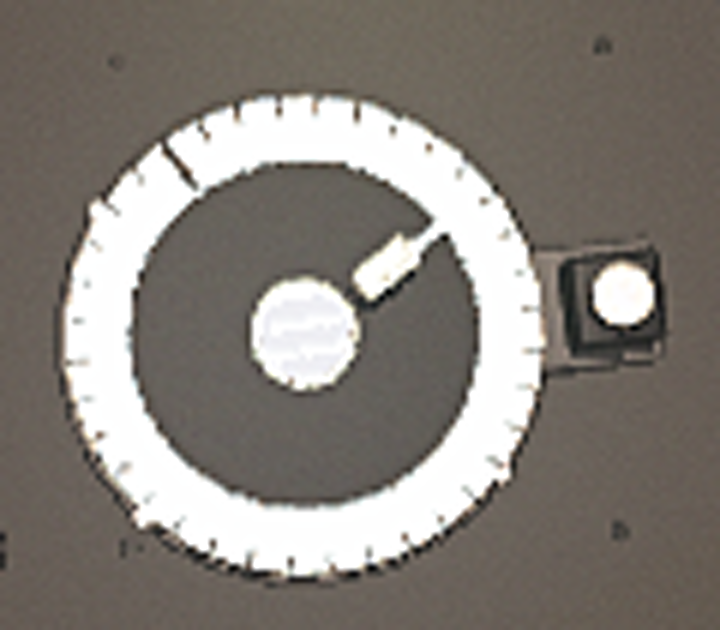

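View pics/scenec.png

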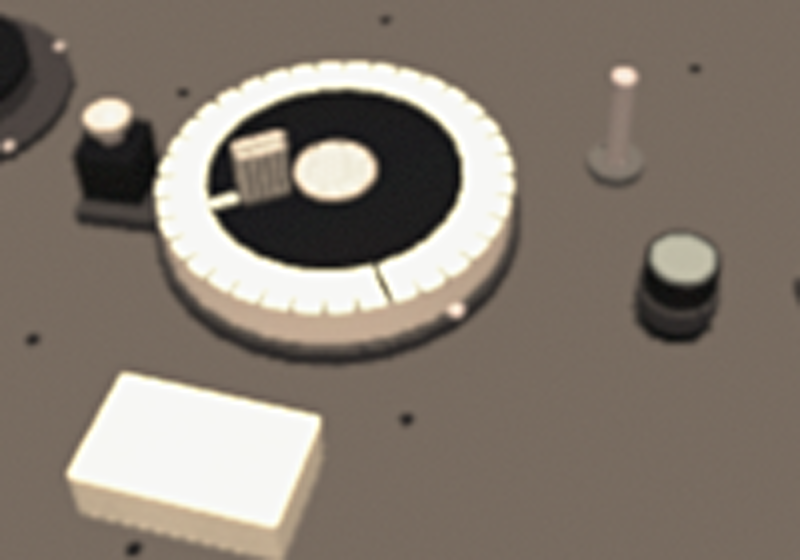

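The crop confirms it. There is one long black line at crop (166,146)-(196,188), the white index line ends at crop (447,226), the vane is in line with it, and the plunger cap is at crop (624,294). Now I'll work out the angles and cross-check with the scene camera.

```bash
python3 - <<'E'
from h import *
C=np.array([.5825,.0264])
def T(p): return [(p[0]+.5)/6-.5+235,(p[1]+.5)/6-.5+145]
def S(p): return [(p[0]+.5)/4-.5+150,(p[1]+.5)/4-.5+150]
def rep(l,P):
    d=P[0][:2]-C; print(l,P[0].round(4),"r %.4f ang %.1f"%(np.hypot(*d),np.degrees(np.arctan2(d[1],d[0]))))
rep("idx top",unproj("top",T((447,226)),.042)); rep("tgt in top",unproj("top",T((196,188)),.038)); rep("tgt out top",unproj("top",T((166,146)),.038))
rep("vane top top",unproj("top",T((386,268)),.077))
rep("hub",unproj("top",T((305,333)),.042))
rep("plg top",unproj("top",T((624,294)),.064))
rep("idx scene",unproj("scene",S((211,205)),.042)); rep("tgt in scene",unproj("scene",S((376,264)),.038)); rep("tgt out scene",unproj("scene",S((392,302)),.038))
rep("plg sc",unproj("scene",S((107,117)),.064)); rep("hub sc",unproj("scene",S((336,169)),.042))
s=cv2.imread("pics/scene0.png")[:,:,::-1].copy()
for a in range(0,360,5):
    for r,z in((.095,.038),(.07,.042)):
        u=proj("scene",[C[0]+r*np.cos(np.radians(a)),C[1]+r*np.sin(np.radians(a)),z])[0].round().astype(int); s[u[1],u[0]]=(255,0,0)
crop(s,170,150,130,100,6,"pics/sc_o.png")
E
```

```text
idx top [ 0.6241 -0.0318  0.042 ] r 0.0716 ang -54.4
tgt in top [0.6427 0.0672 0.038 ] r 0.0728 ang 34.1
tgt out top [0.6599 0.0787 0.038 ] r 0.0934 ang 34.0
vane top top [ 0.6057 -0.0049  0.077 ] r 0.0390 ang -53.5
hub [0.5833 0.0258 0.042 ] r 0.0010 ang -37.6
plg top [ 0.5937 -0.0976  0.064 ] r 0.1245 ang -84.8
idx scene [ 0.624  -0.0261  0.042 ] r 0.0669 ang -51.7
tgt in scene [0.639  0.0682 0.038 ] r 0.0703 ang 36.5
tgt out scene [0.6611 0.0831 0.038 ] r 0.0969 ang 35.8
plg sc [ 0.5955 -0.0939  0.064 ] r 0.1210 ang -83.8
hub sc [0.5821 0.0289 0.042 ] r 0.0025 ang 99.3
```

View pics/sc_o.png

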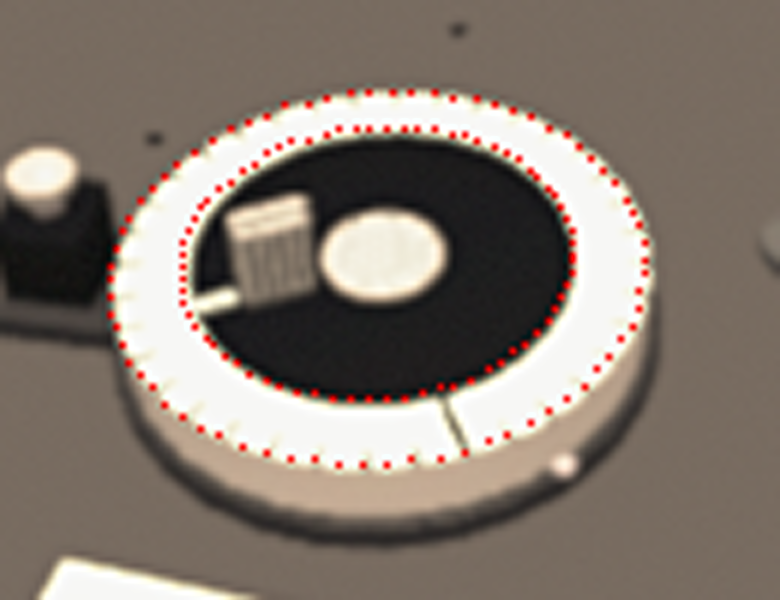

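```bash
cat >> h.py <<'E'
from scipy.spatial.transform import Rotation as Ro
C0=np.array([.5825,.0272])
def Rdown(yaw):
    x=[np.cos(yaw),np.sin(yaw),0]; z=[0,0,-1]; return Ro.from_matrix(np.c_[x,np.cross(z,x),z])
def row(pos,yaw):
    s=get_state(); R=Ro.from_rotvec(s["tool_rot"])
    return np.r_[R.inv().apply(np.array(pos)-s["ee_pos"]),(R.inv()*Rdown(yaw)).as_rotvec()].round(4).tolist()
def push(th,gap,z,rad=.039):
    t=np.radians(th); e=np.array([np.cos(t),np.sin(t)]); n=np.array([-e[1],e[0]])
    return np.r_[C0+rad*e-(.017+gap)*n,z], t+np.pi/2
E
python3 - <<'E'
from h import *
p=push(-53.7,.012,.32); print(p,row(*p))
E
```

```text
(array([ 0.58221659, -0.02139959,  0.32      ]), np.float64(0.6335545184739415)) [0.5396, -0.4052, 0.0846, -0.0009, -0.0001, -0.2838]
```

```bash
python3 -m crank '[[[0.54,-0.405,0.02,0,0,-0.284],[0.54,-0.405,0.02,0,0,-0.284],[0.54,-0.405,0.02,0,0,-0.284],[0.54,-0.405,0.02,0,0,-0.284],[0.54,-0.405,0.02,0,0,-0.284],[0.54,-0.405,0.02,0,0,-0.284],[0.54,-0.405,0.02,0,0,-0.284],[0.54,-0.405,0.02,0,0,-0.284]]]' 0; python3 -c "
from h import *
print(row(*push(-53.7,.012,.32)),get_state()['joint_pos'].round(2))"
```

```text
time: 0.82
ee_pos: [0.3967, -0.3062, 0.3948]
tool_rot: [2.985, 0.979, -0.0]
force: [1.2, -0.4, -0.1]
grip_width: 0.0001
[0.3181, -0.1197, 0.0748, 0.0001, 0.0001, -0.0] [ 0.7   0.34 -0.2   1.92  0.09  0.88 -0.49]
```

```bash
python3 -m crank '[[[0.318,-0.12,0.075,0,0,0],[0.318,-0.12,0.075,0,0,0],[0.318,-0.12,0.075,0,0,0],[0.318,-0.12,0.075,0,0,0],[0.318,-0.12,0.075,0,0,0],[0.318,-0.12,0.075,0,0,0],[0.318,-0.12,0.075,0,0,0],[0.318,-0.12,0.075,0,0,0]]]'
python3 - <<'E'
from h import *
print(row(*push(-53.7,.012,.32)),get_state()['joint_pos'].round(2))
E
```

```text
time: 1.48
ee_pos: [0.5741, -0.0332, 0.3224]
tool_rot: [-2.985, -0.979, 0.0]
force: [1.5, -0.8, 0.4]
grip_width: 0.0001
[0.0135, -0.0047, 0.0024, -0.0001, 0.0003, 0.0001] [ 0.13  0.55 -0.25  1.8   0.18  0.81 -1.14]
```

```bash
python3 -m crank '[[[0.0135,-0.0047,0.0024,0,0,0],[0.0135,-0.0047,0.0024,0,0,0],[0.0135,-0.0047,0.0024,0,0,0],[0.0135,-0.0047,0.0024,0,0,0]]]'
python3 - <<'E'
from h import *
print(row(*push(-53.7,.012,.32)))
for n in("top","wrist","scene"):
    cv2.imwrite(f"pics/{n}1.png",grab_frame(n)[:,:,::-1])
E
```

```text
time: 1.82
ee_pos: [0.5812, -0.0242, 0.3205]
tool_rot: [2.985, 0.978, -0.001]
force: [-0.9, 0.4, 0.6]
grip_width: -0.0004
[0.0025, -0.0016, 0.0005, 0.0001, 0.0008, -0.0007]
```

View pics/wrist1.png

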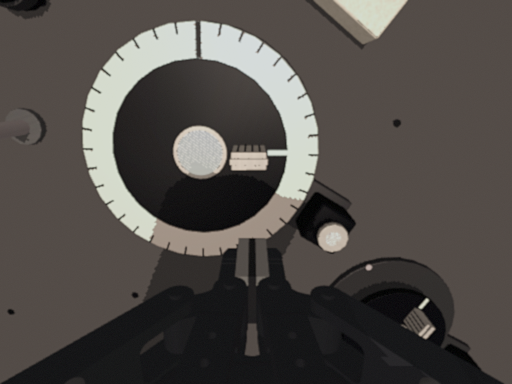

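View pics/scene1.png

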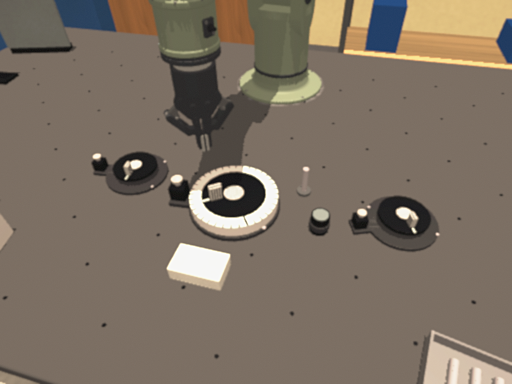

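```bash
python3 - <<'E'
from h import *
s=get_state(); R=Ro.from_rotvec(s["tool_rot"])
tip=s["ee_pos"]+R.apply([0,0,.173]); print(tip, proj("scene",tip),proj("wrist",tip),proj("top",tip))
uv=[[201,152],[198,57],[198,23],[287,153]]
for u,z in zip(uv,[.042,.038,.038,.042]): print(unproj("wrist",u,z))
t=cv2.imread("pics/top1.png")[:,:,::-1]; crop(t,225,135,140,115,5,"pics/topc1.png")
E
```

```text
[ 0.58125381 -0.02454406  0.14792821] [[204.48797165 148.08542336]] [[252.80044675 256.77633805]] [[310.40390925 197.88067925]]
[[0.58457889 0.02843898 0.042     ]]
[[0.64156046 0.06928237 0.038     ]]
[[0.66041853 0.08160169 0.038     ]]
[[ 0.62431501 -0.02731064  0.042     ]]
```

View pics/topc1.png

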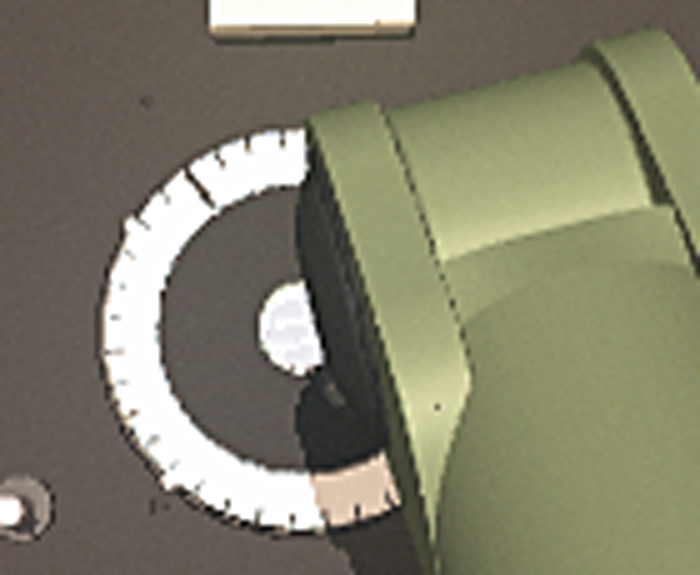

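```bash
sed -i 's/^C0=.*/C0=np.array([.583,.0277])/' h.py; python3 -c "
from h import *
print(row(*push(-53.9,.012,.224)))"
```

```text
[0.0032, -0.0021, 0.0969, 0.0005, 0.0, 0.002]
```

```bash
python3 -m crank '[[[0.003,-0.002,0.03,0,0,0],[0.003,-0.002,0.06,0,0,0],[0.003,-0.002,0.08,0,0,0],[0.003,-0.002,0.09,0,0,0],[0.003,-0.002,0.097,0,0,0],[0.003,-0.002,0.097,0,0,0],[0.003,-0.002,0.097,0,0,0],[0.003,-0.002,0.097,0,0,0]]]'
python3 - <<'E'
from h import *
print(row(*push(-53.9,.012,.224)))
for n in("wrist","scene"):
    f=grab_frame(n);cv2.imwrite(f"pics/{n}2.png",f[:,:,::-1])
crop(f,150,110,150,130,4,"pics/sc2.png")
E
```

```text
time: 2.63
ee_pos: [0.5832, -0.02, 0.2248]
tool_rot: [2.985, 0.978, 0.003]
force: [-0.1, 0.2, 0.3]
grip_width: -0.0
[-0.001, 0.0003, 0.0008, 0.001, -0.0014, 0.0034]
```

View pics/wrist2.png

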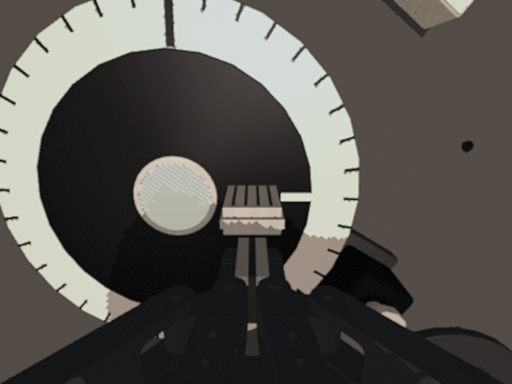

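View pics/sc2.png

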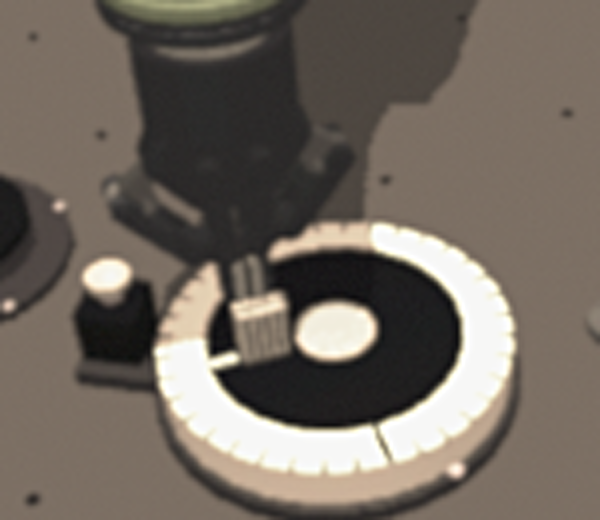

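```bash
python3 -c "
from h import *
for t in (-53.9,-49,-44,-39,-33,-27,-21,-15): print(row(*push(t,0,.224)))"
```

```text
[0.011, 0.0005, 0.0007, 0.001, -0.0013, 0.0035]
[0.0144, 0.0018, 0.0007, 0.001, -0.0013, -0.082]
[0.018, 0.0028, 0.0007, 0.0011, -0.0012, -0.1693]
[0.0216, 0.0036, 0.0007, 0.0012, -0.0012, -0.2565]
[0.026, 0.004, 0.0008, 0.0012, -0.0011, -0.3613]
[0.0305, 0.004, 0.0008, 0.0013, -0.0011, -0.466]
[0.0349, 0.0035, 0.0008, 0.0013, -0.001, -0.5707]
[0.0393, 0.0026, 0.0008, 0.0014, -0.0009, -0.6754]
```

```bash
python3 -m crank '[[[0.011,0.0005,0,0,0,0],[0.0144,0.0018,0,0,0,-0.082],[0.018,0.0028,0,0,0,-0.169],[0.0216,0.0036,0,0,0,-0.256],[0.026,0.004,0,0,0,-0.361],[0.0305,0.004,0,0,0,-0.466],[0.035,0.0035,0,0,0,-0.571],[0.0393,0.0026,0,0,0,-0.675]]]'
python3 - <<'E'
from h import *
for t in (-15,-10,-5,0,5,10,15,20): print(row(*push(t,0,.224)))
f=grab_frame("wrist");cv2.imwrite(f"pics/w3.png",f[:,:,::-1])
E
```

```text
time: 3.4
ee_pos: [0.6166, 0.0014, 0.224]
tool_rot: [2.488, 1.918, -0.0]
force: [-1.5, -2.3, 0.3]
grip_width: 0.0005
[-0.0003, -0.0002, -0.0, 0.0003, 0.0006, 0.0045]
[0.0032, 0.0011, -0.0, 0.0003, 0.0006, -0.0827]
[0.0067, 0.0021, -0.0, 0.0002, 0.0006, -0.17]
[0.0104, 0.0029, -0.0, 0.0002, 0.0006, -0.2573]
[0.0141, 0.0033, -0.0, 0.0002, 0.0006, -0.3445]
[0.0178, 0.0034, -0.0, 0.0001, 0.0006, -0.4318]
[0.0215, 0.0031, -0.0, 0.0001, 0.0006, -0.5191]
[0.0252, 0.0026, -0.0, 0.0001, 0.0006, -0.6063]
```

View pics/w3.png

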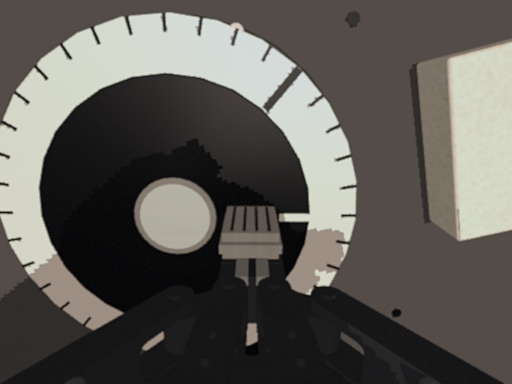

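The finger is pushing the vane squarely (index end at (307,217), long line inner end at (266,108)). I'll continue.

```bash
python3 -m crank '[[[0.0032,0.0011,0,0,0,-0.078],[0.0067,0.0021,0,0,0,-0.165],[0.0104,0.0029,0,0,0,-0.253],[0.0141,0.0033,0,0,0,-0.34],[0.0178,0.0034,0,0,0,-0.427],[0.0215,0.0031,0,0,0,-0.515],[0.0252,0.0026,0,0,0,-0.602],[0.0252,0.0026,0,0,0,-0.602]]]'
python3 - <<'E'
from h import *
for t in (20,23,26,29,32,35): print(t,row(*push(t,0,.224)))
f=grab_frame("wrist");cv2.imwrite(f"pics/w4.png",f[:,:,::-1])
crop(f,150,20,230,230,3,"pics/w4c.png")
E
```

```text
time: 4.12
ee_pos: [0.6255, 0.0255, 0.2239]
tool_rot: [1.811, 2.567, 0.001]
force: [1.3, -1.0, 1.3]
grip_width: -0.0001
20 [-0.0004, -0.0001, -0.0001, 0.0007, -0.0001, -0.0069]
23 [0.0017, 0.0007, -0.0001, 0.0007, -0.0001, -0.0592]
26 [0.0038, 0.0014, -0.0001, 0.0007, -0.0001, -0.1116]
29 [0.006, 0.002, -0.0001, 0.0007, -0.0001, -0.1639]
32 [0.0081, 0.0025, -0.0001, 0.0007, -0.0, -0.2163]
35 [0.0103, 0.0029, -0.0001, 0.0007, -0.0, -0.2687]
```

View pics/w4c.png

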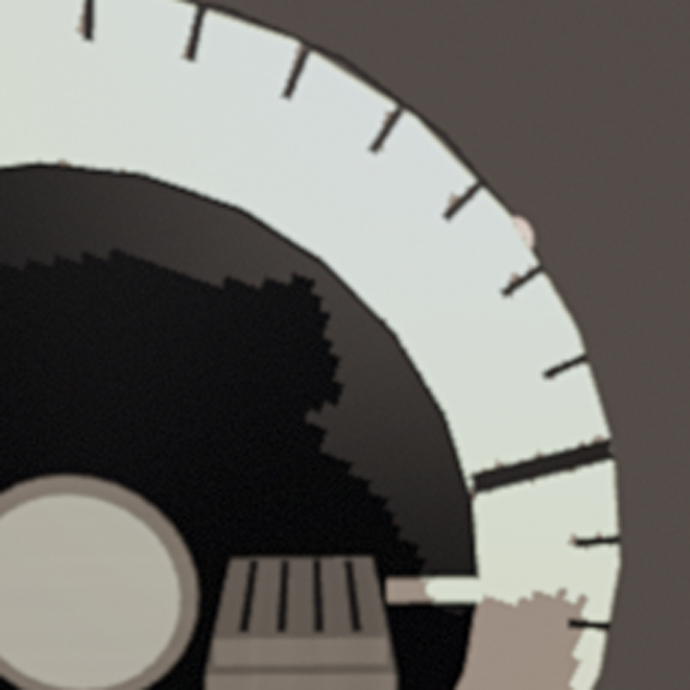

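```bash
cat >> h.py <<'E'
def ang(n,u,z):
    P=unproj(n,u,z)[0,:2]-C0; return np.degrees(np.arctan2(P[1],P[0])).round(2),np.hypot(*P).round(4)
E
python3 - <<'E'
from h import *
k=lambda x,y:((x+.5)/3-.5+150,(y+.5)/3-.5+20)
print(ang("wrist",k(478,590),.042),ang("wrist",k(388,590),.042),ang("wrist",k(475,483),.038),ang("wrist",k(610,450),.038))
E
```

```text
(np.float64(20.59), np.float64(0.07)) (np.float64(20.98), np.float64(0.0545)) (np.float64(35.12), np.float64(0.0719)) (np.float64(34.76), np.float64(0.0951))
```

```bash
python3 -m crank '[[[0.0017,0.0007,0,0,0,-0.059],[0.0038,0.0014,0,0,0,-0.112],[0.006,0.002,0,0,0,-0.164],[0.0078,0.0024,0,0,0,-0.21],[0.0088,0.0026,0,0,0,-0.234],[0.0088,0.0026,0,0,0,-0.234],[0.0088,0.0026,0,0,0,-0.234]]]'
python3 - <<'E'
from h import *
for t in (33,34,35): print(t,row(*push(t,0,.224)))
f=grab_frame("wrist");cv2.imwrite(f"pics/w5.png",f[:,:,::-1])
crop(f,240,150,130,110,6,"pics/w5c.png")
E
```

```text
time: 4.75
ee_pos: [0.6247, 0.034, 0.2237]
tool_rot: [1.506, 2.757, 0.0]
force: [2.0, -0.3, 0.8]
grip_width: -0.0
33 [0.0004, 0.0006, -0.0003, 0.0002, 0.0001, -0.0054]
34 [0.0011, 0.0009, -0.0003, 0.0002, 0.0001, -0.0228]
35 [0.0017, 0.0012, -0.0003, 0.0002, 0.0001, -0.0403]
```

View pics/w5c.png

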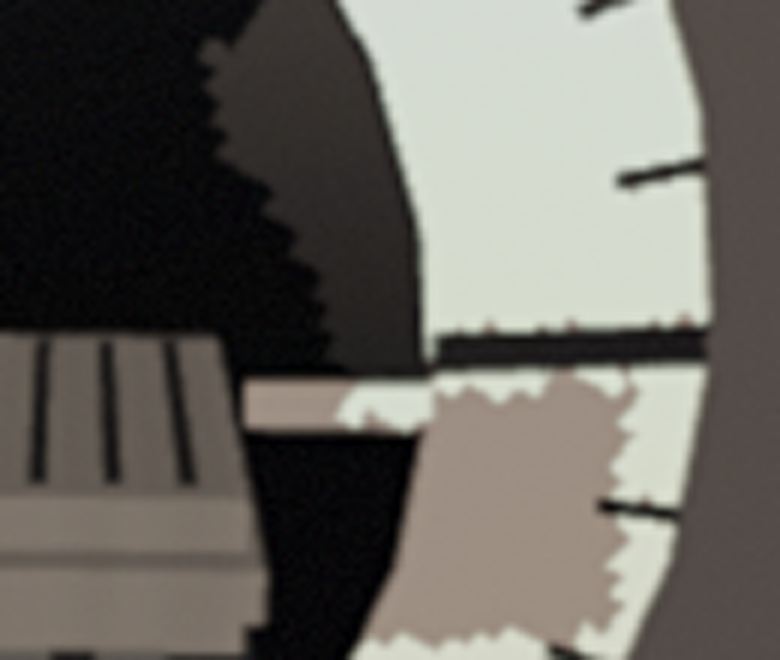

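```bash
python3 - <<'E'
from h import *
k=lambda x,y:((x+.5)/6-.5+240,(y+.5)/6-.5+150)
print(ang("wrist",k(430,404),.042),ang("wrist",k(245,405),.042),ang("wrist",k(437,353),.038),ang("wrist",k(705,346),.038))
E
```

```text
(np.float64(32.89), np.float64(0.0705)) (np.float64(32.87), np.float64(0.0545)) (np.float64(35.42), np.float64(0.0717)) (np.float64(35.13), np.float64(0.0951))
```

```bash
python3 -m crank '[[[0.0008,0.0003,0,0,0,-0.02],[0.0016,0.0007,0,0,0,-0.041],[0.0016,0.0007,0,0,0,-0.041],[0.0016,0.0007,0,0,0,-0.041]]]'
python3 - <<'E'
from h import *
f=grab_frame("wrist");cv2.imwrite(f"pics/w6.png",f[:,:,::-1])
crop(f,240,150,130,110,6,"pics/w6c.png")
E
```

```text
time: 5.13
ee_pos: [0.6242, 0.0359, 0.2236]
tool_rot: [-1.445, -2.789, -0.0]
force: [1.3, -0.6, 0.5]
grip_width: 0.0001
```

View pics/w6c.png

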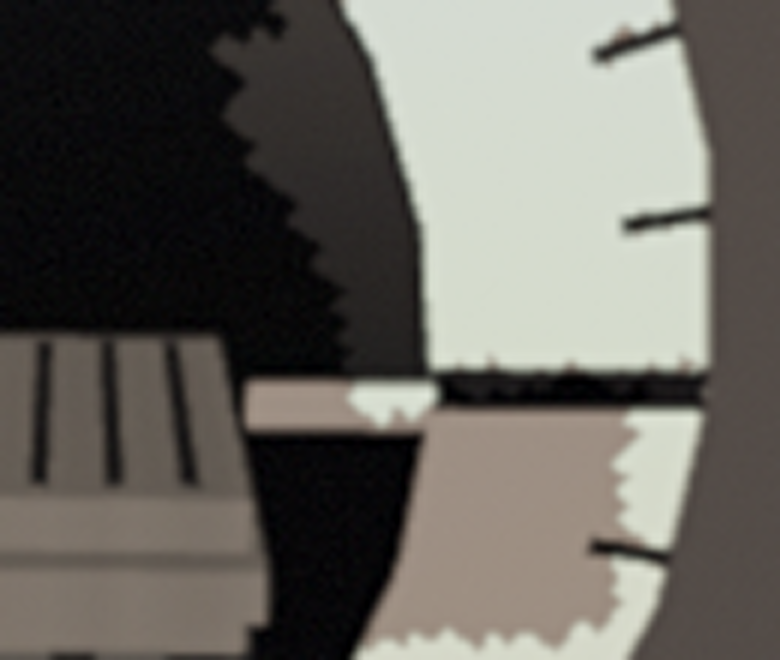

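```bash
python3 - <<'E'
from h import *
k=lambda x,y:((x+.5)/6-.5+240,(y+.5)/6-.5+150)
print(ang("wrist",k(430,404),.042),ang("wrist",k(245,405),.042),ang("wrist",k(437,390),.038),ang("wrist",k(705,390),.038))
s=cv2.imread("pics/scene2.png")
for t in (35.2,):
  for g in (0,-.0): print(row(*push(t,.02,.224)),row(*push(t,.02,.33)))
E
```

```text
(np.float64(35.49), np.float64(0.0704)) (np.float64(35.49), np.float64(0.0545)) (np.float64(35.23), np.float64(0.0717)) (np.float64(35.21), np.float64(0.0954))
[-0.0199, 0.0006, -0.0004, -0.0, -0.0002, 0.0001] [-0.0199, 0.0006, -0.1064, -0.0, -0.0002, 0.0001]
[-0.0199, 0.0006, -0.0004, -0.0, -0.0002, 0.0001] [-0.0199, 0.0006, -0.1064, -0.0, -0.0002, 0.0001]
```

The two lines agree to 0.3°, about 0.3 mm at the rim. Backing off and then lifting.

```bash
python3 -m crank '[[[-0.007,0,0,0,0,0],[-0.014,0,0,0,0,0],[-0.02,0,0,0,0,0],[-0.02,0,0,0,0,0],[-0.02,0,-0.03,0,0,0],[-0.02,0,-0.06,0,0,0],[-0.02,0,-0.08,0,0,0],[-0.02,0,-0.08,0,0,0]]]'
python3 - <<'E'
from h import *
for n in("wrist","scene"):
    f=grab_frame(n);cv2.imwrite(f"pics/{n}7.png",f[:,:,::-1])
crop(f,150,130,150,130,5,"pics/sc7.png")
c,ff=cam("wrist"); print(ff)
E
```

```text
time: 5.85
ee_pos: [0.6367, 0.0198, 0.3077]
tool_rot: [1.444, 2.785, 0.004]
force: [0.5, 0.6, 0.2]
grip_width: -0.0001
314.06951254522033
```

View pics/wrist7.png

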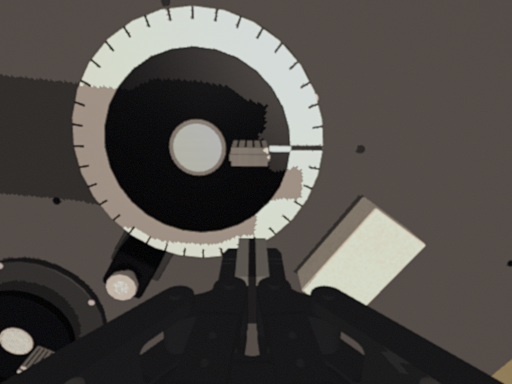

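View pics/sc7.png

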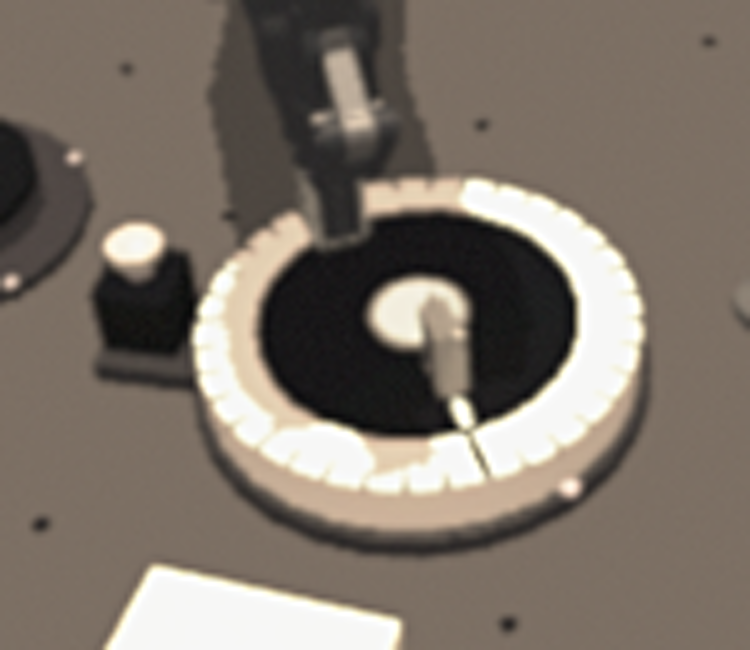

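```bash
python3 - <<'E'
from h import *
print(unproj("wrist",(122,286),.064), np.linalg.norm(unproj("wrist",(122,286),.064)[0,:2]-C0))
print(row([.594,-.0965,.27],np.radians(125)))
E
```

```text
[[ 0.592154   -0.09026907  0.064     ]] 0.11832369843098446
[-0.0705, -0.101, 0.0341, 0.0008, 0.0007, 0.0037]
```

```bash
python3 -m crank '[[[-0.0235,-0.0335,0,0,0,0],[-0.047,-0.067,0,0,0,0],[-0.0705,-0.1,0,0,0,0],[-0.0705,-0.1,0.015,0,0,0],[-0.0705,-0.1,0.034,0,0,0],[-0.0705,-0.1,0.034,0,0,0],[-0.0705,-0.1,0.034,0,0,0]]]'
python3 - <<'E'
from h import *
print(row([.594,-.096,.25],np.radians(125)))
for n in("wrist","scene"):
    f=grab_frame(n);cv2.imwrite(f"pics/{n}8.png",f[:,:,::-1])
crop(f,130,110,130,110,6,"pics/sc8.png")
E
```

```text
time: 6.53
ee_pos: [0.5944, -0.0955, 0.2685]
tool_rot: [-1.443, -2.787, 0.001]
force: [0.9, 1.0, 0.1]
grip_width: -0.0
[-0.0002, -0.0006, 0.0185, -0.0017, -0.0023, 0.0045]
```

View pics/wrist8.png

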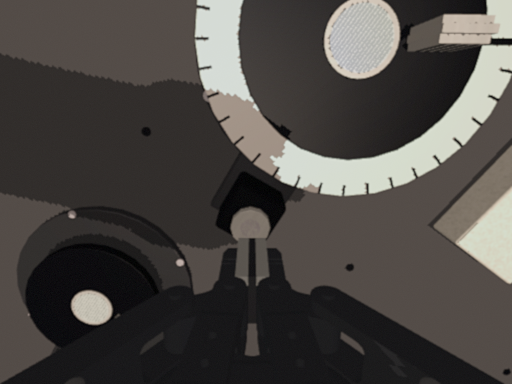

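View pics/sc8.png

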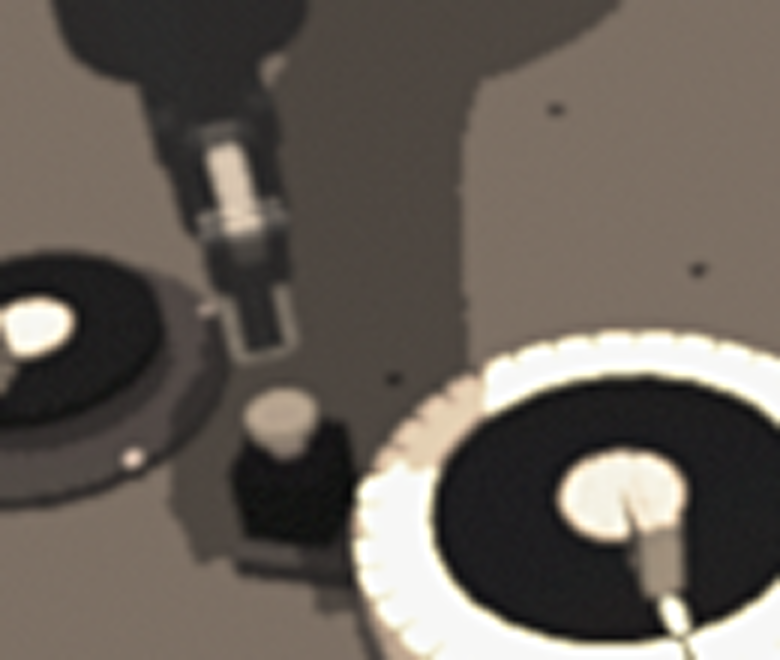

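```bash
python3 - <<'E'
from h import *
s=get_state(); R=Ro.from_rotvec(s["tool_rot"]); 
for u in((251,225),(251,207)): print(unproj("wrist",u,.064), R.inv().apply(unproj("wrist",u,.064)[0]-s["ee_pos"]))
print(proj("wrist",s["ee_pos"]+R.apply([.011,0,.173])),proj("wrist",s["ee_pos"]+R.apply([.0,0,.2045])))
E
```

```text
[[ 0.59450667 -0.09281827  0.064     ]] [0.00208026 0.00085421 0.20595347]
[[ 0.58780801 -0.0833199   0.064     ]] [0.01370311 0.00087422 0.20595752]
[[249.15564586 235.49084864]] [[249.58539466 229.15585946]]
```

```bash
python3 -m crank '[[[0.002,0,0.015,0,0,0],[0.002,0,0.025,0,0,0],[0.002,0,0.03,0,0,0],[0.002,0,0.033,0,0,0],[0.002,0,0.036,0,0,0],[0.002,0,0.036,0,0,0]]]'
```

```text
time: 7.13
ee_pos: [0.5937, -0.094, 0.2335]
tool_rot: [-1.445, -2.79, -0.0]
force: [-0.3, -0.1, -0.4]
grip_width: 0.0004
```

```bash
python3 -m crank '[[[0,0,0.001,0,0,0],[0,0,0.002,0,0,0],[0,0,0.002,0,0,0]]]'
python3 - <<'E'
from h import *
f=grab_frame("scene"); crop(f,130,110,130,110,6,"pics/sc9.png")
E
```

```text
time: 7.38
ee_pos: [0.5938, -0.0941, 0.2318]
tool_rot: [1.445, 2.789, 0.0]
force: [-0.6, 1.0, -0.3]
grip_width: 0.0
```

View pics/sc9.png

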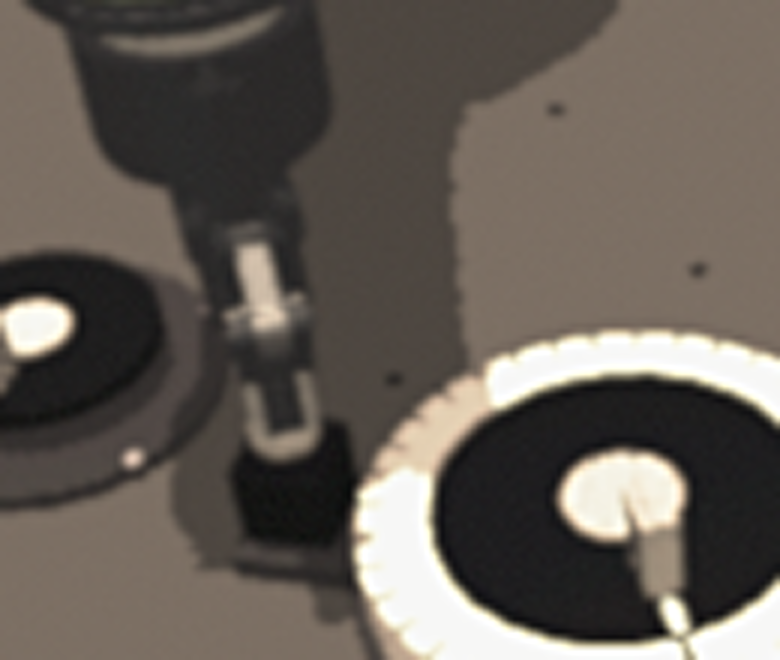

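```bash
python3 -m crank '[[[0,0,0.001,0,0,0],[0,0,0.002,0,0,0],[0,0,0.003,0,0,0],[0,0,0.003,0,0,0],[0,0,0.003,0,0,0]]]'
```

```text
time: 7.85
ee_pos: [0.5938, -0.0941, 0.2294]
tool_rot: [1.445, 2.789, -0.0]
force: [-4.4, -0.2, 16.4]
grip_width: 0.0
```

A reaction of 16 N at tip height 56 mm means the plunger is on its hard stop. Retreating and checking.

```bash
python3 -m crank '[[[0,0,-0.01,0,0,0],[0,0,-0.04,0,0,0],[0,0,-0.07,0,0,0],[-0.03,0.02,-0.1,0,0,0],[-0.07,0.02,-0.12,0,0,0],[-0.1,0.02,-0.14,0,0,0],[-0.1,0.02,-0.14,0,0,0],[-0.1,0.02,-0.14,0,0,0]]]'
python3 - <<'E'
from h import *
w=grab_frame("wrist");cv2.imwrite("pics/w10.png",w[:,:,::-1])
f=grab_frame("scene"); crop(f,150,130,150,130,5,"pics/sc10.png")
E
```

```text
time: 8.52
ee_pos: [0.6682, -0.1662, 0.3696]
tool_rot: [1.448, 2.786, 0.001]
force: [-1.5, 1.0, 0.1]
grip_width: 0.0002
```

View pics/w10.png

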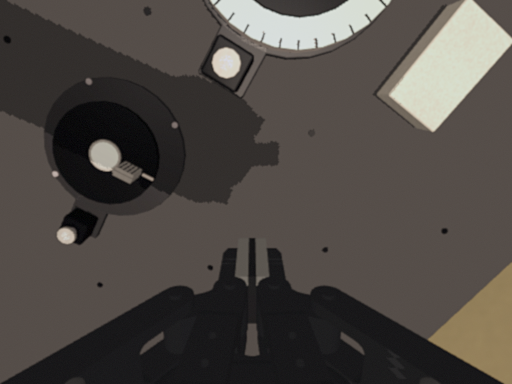

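View pics/sc10.png

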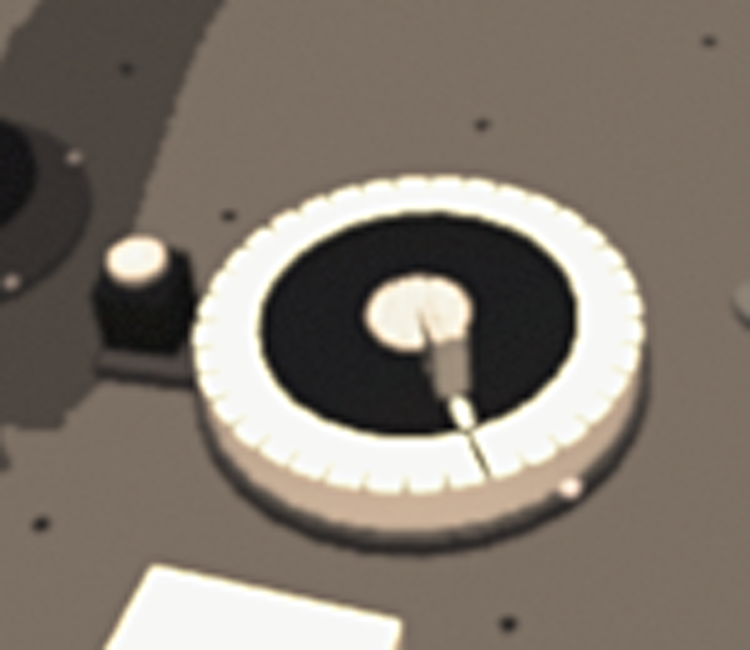

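The cap dropped about 3 px, which matches the 2.7 px expected for 8 mm. The index line still runs into the long line, and the arm is clear.

```bash
python3 -c "
from bench import *
print(abs(get_state()['joint_velocities']).max()); print(finish_job())"
```

```text
0.018973709441948382
the job is handed in; nothing more can be done
None
```

I pushed the dial about 89° counter-clockwise with the closed fingertips against the vane's clockwise face. I then backed off, pressed the lock plunger onto its stop, lifted clear and handed the job in at about 8.6 s. No verdict was reported.

- **Alignment:** before I pulled the finger away, the wrist camera put the index line at 35.5° and the long line at 35.2°, about 0.3 mm apart at the rim. After the plunger was pressed, the scene view still showed the two lines end to end. I judged that last check by eye and did not re-measure the angle.
- **Plunger:** the tool met a 16 N reaction with the fingertips at about 56 mm, the height given for fully down. The cap dropped about 3 pixels in the scene view, against about 2.7 expected for 8 mm.
- **Disagreements:** camera estimates of the plunger centre differed by up to about 7 mm, the outlier being one wrist reading near the picture's edge. I recentred using a closer wrist view. The angle between the two lines, as first measured, differed by under 2° between views, so I did the last stretch in small steps with a fresh picture each time.
- **Bystanders:** the moves kept clear of the lens tube, post and carton. I did not measure their positions again at the end.

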